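Sort the beer-line couplings into the dispenser's tray

ROBOT

A 6-joint arm with a two-finger parallel gripper is mounted at the origin on the work surface. World frame = base frame: x ahead of the robot, y to its left, z up, the work surface at z = 0. Lengths are in m, angles in rad, forces in N, time in s.
With the tool pointing down it reaches from about 0.425 to 0.95 m from the base axis. Payload 3.5 kg.
Tool frame: the origin (TCP) lies between the finger pads; the fingertips stand tip_extent ahead of it and the grasp point (between the pads) lies 3 mm ahead of it (tip_extent is the distance from the TCP to the fingertips, in m); z points along the fingers, y is the direction in which the jaws open and shut (so a half turn about z gives the same grasp; the last joint's range is limited). The gripper opens to 85 mm and grips with 20 to 120 N. Pads are 22 mm wide; open, the fingers measure 114 mm over their backs; the gripper's body (76 mm by 85 mm) begins 54 mm behind the grasp point. The pads swing forward as they close: fully open they stand 13 mm farther back than shut.
Start: joints at [1.011, 0.286, 1.577, -0, 1.279, -0.15], TCP at [0.269, 0.619, 0.233] pointing down, gripper open.
Joint ranges: [-2.77, 2.77], [-0.9, 2.22], [0.21, 2.48], [-1.53, 4.67], [0.24, 2.81], [-2.84, 2.84]. Speed limits (rad/s): [2.79, 2.79, 3.14, 3.14, 3.14, 3.14].

INTERFACE

Orientations are given as a rotation vector (axis times angle).
In Python, from rig import get_obs, get_image, get_calibration, finish_job, look_for, tip_extent gives the robot as it stands.
- The arm moves only by the tool drive_tool, never from a script. Its argument "targets" is text: rows parted by semicolons, each of 5 numbers parted by spaces: the opening, from 0 (shut) to 1 (fully open), then the shift along the world's x, y, z in mm, then the turn about the world's z in degrees. A call has 1 to 20 rows; each row shifts and turns the commanded pose from where the row before left it; what a row does not reach is not made up. A row lasts 1/10 s, in which the tool goes at most 50 mm and 8.59 degrees, less where a joint would pass 70% of its speed; a pose out of reach is approached as far as the arm can. A call with a gripper value outside its range is refused whole. The fingers move at their own pace and stop on an object; "force" is the grip in N (left out, the last holds). Time passes only in rows, so rows that do not move let the fingers close. It gives the time, the measured TCP pose, the force and the opening at its end, in the units of the state.
- get_obs(): the state, without advancing time (a new reading comes with each control period).
- get_image(name): name is "scene" or "top"; returns the picture (400x640x3 uint8, blue, green, red); there is no depth.
- get_calibration(name): a dict with "fx", "fy", "cx", "cy" (pixels), "xyz" and "rotation" of the camera in the world. Camera axes: x right, y down, z forward; pixel columns grow to the right and rows downward; lengths in m; the calibration is good to about 2 mm. A picture is of the moment at which its call begins. get_calibration takes no time and is no camera call.
- finish_job(): hands the job in, once; it reports no verdict.
Trained networks look in the newest picture that a camera, given by its name, has taken for a name from the list of things; names that differ only in an ending like _2 or _b are one class to them, and where a whole thing is asked for, a point or a joint stands for the part that bears it (a point fixed in the world has none). Each returns a list of dicts, best first, with "p" (0 to 1); they miss things now and then, are a little off and sometimes report something else, mostly with a low value. They report only what shows in the picture. A call takes as long as a camera call. They do not tell look-alikes from the thing itself.
- look_for(camera, query): "location" ([column, row] in pixels, amid what is visible of it).
The state is a dict: "time_s": time; "joint_pos": joint angles; "joint_vel": joint speeds; "effort": joint torques, N m; "tcp_pos": TCP position; "eef_rot": TCP orientation; "ft_force": force on the tool from outside, world axes, zero at the start; "moment": the same for the moment, N m; "gripper_width": finger opening in m.
Only numpy, scipy, OpenCV 4.12 (cv2) and the standard library are available. Lean on these libraries where they do the work, as an engineer would, in place of code of your own. Each camera call takes 0.05 s, during which the arm holds its last target. There are 200 camera calls.

TASK

The bar is closing: collect the four brass beer-line couplings from the table and stand each one upright in the tray, in the well whose floor has the same colour as its sleeve. The two look-alikes with a black cross-bar on top are gas couplings: leave them standing where they are.

Things in the scene. Friction and masses are not known exactly. Their poses are not given: they have to be found in the camera images.
- beer_red_center (a point): Beer-line coupling with a red sleeve: an upright round piece 38 mm in diameter and 60 mm tall, 0.14 to 0.28 kg, loose. Brass foot (lowest 11 mm), red sleeve from 11 to 46 mm (38 mm wide, where to grip), then a small brass nut and a thin brass hose barb pointing up. Point: on its axis, half-way up (30 mm above its underside); z up its axis. Starts upright on the table, in any of six places.
- well_red (a point): The well with the red floor, one of four in a grey square sorting tray (160 mm square, fixed to the table, walls 18 mm high, 2 x 2 wells). Each well is 66 mm square inside; neighbouring well centres are 82 mm apart. Point: centre of the well, on its coloured floor, which lies 6 mm above the table and 12 mm below the top of the walls; x and y along the tray's sides, z up. Which well has which colour changes.
- beer_blue_center (a point): Beer-line coupling with a blue sleeve: an upright round piece 38 mm in diameter and 60 mm tall, 0.14 to 0.28 kg, loose. Brass foot (lowest 11 mm), blue sleeve from 11 to 46 mm (38 mm wide, where to grip), then a small brass nut and a thin brass hose barb pointing up. Point: on its axis, half-way up (30 mm above its underside); z up its axis. Starts upright on the table, in any of six places.
- well_blue (a point): The well with the blue floor, one of four in a grey square sorting tray (160 mm square, fixed to the table, walls 18 mm high, 2 x 2 wells). Each well is 66 mm square inside; neighbouring well centres are 82 mm apart. Point: centre of the well, on its coloured floor, which lies 6 mm above the table and 12 mm below the top of the walls; x and y along the tray's sides, z up. Which well has which colour changes.
- beer_green_center (a point): Beer-line coupling with a green sleeve: an upright round piece 38 mm in diameter and 60 mm tall, 0.14 to 0.28 kg, loose. Brass foot (lowest 11 mm), green sleeve from 11 to 46 mm (38 mm wide, where to grip), then a small brass nut and a thin brass hose barb pointing up. Point: on its axis, half-way up (30 mm above its underside); z up its axis. Starts upright on the table, in any of six places.
- well_green (a point): The well with the green floor, one of four in a grey square sorting tray (160 mm square, fixed to the table, walls 18 mm high, 2 x 2 wells). Each well is 66 mm square inside; neighbouring well centres are 82 mm apart. Point: centre of the well, on its coloured floor, which lies 6 mm above the table and 12 mm below the top of the walls; x and y along the tray's sides, z up. Which well has which colour changes.
- beer_yellow_center (a point): Beer-line coupling with a yellow sleeve: an upright round piece 38 mm in diameter and 60 mm tall, 0.14 to 0.28 kg, loose. Brass foot (lowest 11 mm), yellow sleeve from 11 to 46 mm (38 mm wide, where to grip), then a small brass nut and a thin brass hose barb pointing up. Point: on its axis, half-way up (30 mm above its underside); z up its axis. Starts upright on the table, in any of six places.
- well_yellow (a point): The well with the yellow floor, one of four in a grey square sorting tray (160 mm square, fixed to the table, walls 18 mm high, 2 x 2 wells). Each well is 66 mm square inside; neighbouring well centres are 82 mm apart. Point: centre of the well, on its coloured floor, which lies 6 mm above the table and 12 mm below the top of the walls; x and y along the tray's sides, z up. Which well has which colour changes.
- gas_red_center (a point): Look-alike that does not belong in the tray: gas coupling, same size (38 mm diameter, 60 mm tall) and same red sleeve, but with a steel foot and a black cross-bar (50 x 14 x 11 mm) over its top instead of the brass nut and barb. Loose, upright. Point: on its axis, half-way up (30 mm above its underside); z up its axis.
- gas_blue_center (a point): Look-alike that does not belong in the tray: gas coupling, same size (38 mm diameter, 60 mm tall) and same blue sleeve, but with a steel foot and a black cross-bar (50 x 14 x 11 mm) over its top instead of the brass nut and barb. Loose, upright. Point: on its axis, half-way up (30 mm above its underside); z up its axis.
Things that resemble listed ones, but are neither listed nor needed, are in the scene too. There is more than one size of the part that bears well_yellow; the job needs the smaller.

How it is judged:
At the end, for the whole second after the job is handed in: Each of the four beer couplings stands upright (within 0.12 rad) on the floor of the well of its own colour (its axis within 21 mm of the well's centre, its centre less than 35 mm above the well's floor), released and at rest; both gas couplings are upright and within 30 mm of where they started (horizontal distance between beer_red_center and well_red below 0.021 m and z of beer_red_center in the frame of well_red below 0.035 m and angle between each of beer_red_center, beer_blue_center, beer_green_center, beer_yellow_center, gas_red_center, gas_blue_center's own z axis and vertical below 0.12 rad and linear speed of each of beer_red, beer_blue, beer_green, beer_yellow below 0.02 m/s and horizontal distance between beer_blue_center and well_blue below 0.021 m and z of beer_blue_center in the frame of well_blue below 0.035 m and horizontal distance between beer_green_center and well_green below 0.021 m and z of beer_green_center in the frame of well_green below 0.035 m and horizontal distance between beer_yellow_center and well_yellow below 0.021 m and z of beer_yellow_center in the frame of well_yellow below 0.035 m and distance of each of gas_red_center, gas_blue_center from where it was at the start of the episode below 0.03 m); the robot touches nothing.
It fails at once if the gas coupling with the red sleeve is shifted more than 30 mm or knocked over (distance of gas_red_center from where it was at the start of the episode above 0.03 m or angle between gas_red_center's own z axis and vertical above 0.5 rad).
It fails at once if the gas coupling with the blue sleeve is shifted more than 30 mm or knocked over (distance of gas_blue_center from where it was at the start of the episode above 0.03 m or angle between gas_blue_center's own z axis and vertical above 0.5 rad).
It also fails if it takes over 102 s, if anything falls off the work surface, if the arm or the gripper's body presses on something with over 40 N, if the wrist force passes 120 N, or if a joint passes its speed limit or range.

## Working session

There is one attempt and no reset: what is moved stays moved. The work goes in short steps, Python scripts to look and compute and a tool call to move; the robot and the scene stay as the last step left them, time stands still between calls to the robot, and variables do not carry over. Pictures are saved under pics/ and viewed, about 12 in all and at most 16, crops included, and the job is handed in when it is done.

Besides the shell and the picture viewer there is one more tool, called after ">>>" in YAML: its name, and indented under it one key for each argument. drive_tool: Moves the arm, as the interface text tells. Its arguments: {"type":"object","properties":{"targets":{"type":"string"},"force":{"type":"number"}},"required":["targets"]}

```bash
mkdir -p pics
cat > h.py <<'E'
import numpy as np, cv2
from rig import *
def px2w(name,px,z):
    c=get_calibration(name); R=np.array(c["rotation"]); 
    if R.shape!=(3,3): R=cv2.Rodrigues(R.astype(float))[0]
    d=R@np.array([(px[0]-c["cx"])/c["fx"],(px[1]-c["cy"])/c["fy"],1.]); o=np.array(c["xyz"])
    return o+d*(z-o[2])/d[2]
E
python3 - <<'E'
from h import *
o=get_obs(); print(o["tcp_pos"],o["eef_rot"],o["gripper_width"], tip_extent if not callable(tip_extent) else tip_extent())
for n in("scene","top"):
    cv2.imwrite(f"pics/{n}0.png",get_image(n)); c=get_calibration(n); print(n,c["xyz"],c["fx"])
for q in ["beer_red_center","beer_blue_center","beer_green_center","beer_yellow_center","gas_red_center","gas_blue_center","well_red","well_blue","well_green","well_yellow"]:
    for r in look_for("top",q):
        if r["p"]>.2: print(q,round(r["p"],2),np.round(r["location"]),np.round(px2w("top",r["location"],.006 if q[0]=="w" else .04)[:2],3))
E
```

```text
[0.26856668 0.61854962 0.23163082] [-0.63910707 -3.07503598  0.00348561] 0.08538108052993772 0.022
scene [0.9994855  0.44347733 0.66705332] 378.90763120414096
top [ 0.32742008 -0.01116823  1.17520048] 447.76975207613623
beer_red_center 0.55 [347. 198.] [ 0.47 -0.05]
beer_blue_center 0.64 [448. 149.] [ 0.603 -0.31 ]
beer_green_center 0.61 [401. 197.] [ 0.477 -0.187]
beer_green_center 0.21 [266. 196.] [0.472 0.157]
beer_yellow_center 0.59 [394. 148.] [ 0.602 -0.169]
gas_red_center 0.71 [349. 151.] [ 0.594 -0.052]
gas_blue_center 0.73 [448. 197.] [ 0.479 -0.306]
well_red 0.79 [237. 186.] [0.502 0.239]
well_red 0.66 [250. 160.] [0.572 0.21 ]
well_blue 0.98 [248. 156.] [0.584 0.215]
well_green 0.81 [277. 165.] [0.56  0.137]
well_yellow 0.83 [262. 254.] [0.325 0.169]
well_yellow 0.67 [266. 198.] [0.473 0.164]
```

View pics/top0.png

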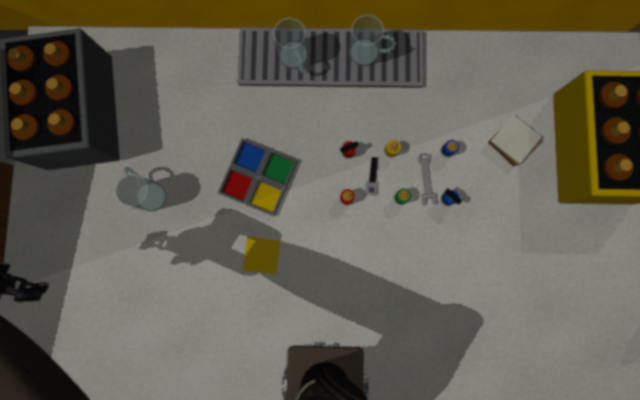

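View pics/scene0.png

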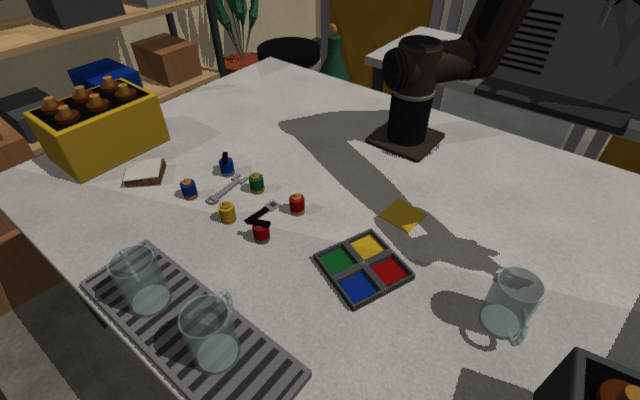

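The top view shows the tray with blue (250,157), green (279,167), red (238,185) and yellow (267,195) wells. The beer couplings are red (347,197), green (402,197), yellow (393,148) and blue (450,148). The gas couplings are at (349,150) and (452,197). The lone yellow square at (262,255) is a decoy. Next I'll refine the positions using colour masks.

```bash
cat >> h.py <<'E'
def proj(name,P):
    c=get_calibration(name); R=np.array(c["rotation"],float)
    if R.shape!=(3,3): R=cv2.Rodrigues(R)[0]
    q=(np.asarray(P)-np.array(c["xyz"]))@R
    return np.c_[c["fx"]*q[:,0]/q[:,2]+c["cx"],c["fy"]*q[:,1]/q[:,2]+c["cy"]]
HUE=dict(red=[(0,8),(172,180)],yellow=[(20,35)],green=[(45,85)],blue=[(105,130)])
def mask(img,col):
    h=cv2.cvtColor(img,cv2.COLOR_BGR2HSV); m=0
    for a,b in HUE[col]: m=m|cv2.inRange(h,(a,140,40),(b,255,255))
    return m
def hullc(p):
    m=cv2.moments(cv2.convexHull(np.asarray(p,np.float32))); return np.array([m["m10"],m["m01"]])/m["m00"]
def blob(img,col,near,rad=14):
    n,l,s,c=cv2.connectedComponentsWithStats(mask(img,col))
    k=[i for i in range(1,n) if np.hypot(*(c[i]-near))<rad and s[i,4]>8]
    if not k: return None
    i=max(k,key=lambda i:s[i,4]); return np.argwhere(l==i)[:,::-1],s[i,4]
def cyl(x,y,z0,z1,r=.019):
    a=np.linspace(0,2*np.pi,40); return np.array([[x+r*np.cos(t),y+r*np.sin(t),z] for z in(z0,z1) for t in a])
def locate(col,xy,imgs,dz=0.):
    from scipy.optimize import least_squares
    obs={}
    for n,im in imgs.items():
        b=blob(im,col,proj(n,[[*xy,.03+dz]])[0])
        if b: obs[n]=hullc(b[0])
    f=lambda v,ns:np.concatenate([hullc(proj(n,cyl(*v,.011+dz,.046+dz)))-obs[n] for n in ns])
    out={n:least_squares(f,xy,args=([n],),diff_step=1e-3).x for n in obs}
    return {n:np.round(v*1000,1) for n,v in out.items()}
E
python3 - <<'E'
from h import *
im={n:get_image(n) for n in("top","scene")}
for k,c,xy in [("beer","red",(.47,-.05)),("beer","blue",(.603,-.31)),("beer","green",(.477,-.187)),("beer","yellow",(.602,-.169)),("gas","red",(.594,-.052)),("gas","blue",(.479,-.306))]:
    print(k,c,locate(c,xy,im))
for n in im:
  W={}
  for c,xy in dict(red=(.50,.239),blue=(.582,.212),green=(.56,.14),yellow=(.473,.164)).items():
    p,a=blob(im[n],c,proj(n,[[*xy,.006]])[0],20); W[c]=px2w(n,hullc(p),.006)[:2]*1000
    print(n,c,a,W[c].round(1))
  print("mean",np.mean(list(W.values()),0), "sides",[np.linalg.norm(W[a]-W[b]).round(1) for a,b in(("red","blue"),("blue","green"),("green","yellow"))])
t=cv2.resize(im["top"][120:230,200:480],(800,314),interpolation=cv2.INTER_CUBIC); cv2.imwrite("pics/c1.png",t)
E
```

```text
beer red {'top': array([476.6, -50.1]), 'scene': array([477.7, -50.6])}
beer blue {'top': array([ 603.1, -310.3]), 'scene': array([ 610.3, -315.5])}
beer green {'top': array([ 475.2, -184.9]), 'scene': array([ 481.3, -190.4])}
beer yellow {'top': array([ 606.9, -167.1]), 'scene': array([ 607.9, -166.6])}
gas red {'top': array([593.3, -55.1]), 'scene': array([607.9, -48.4])}
gas blue {'top': array([ 474.3, -308.8]), 'scene': array([ 479.5, -315.2])}
top red 547 [506.3 240.7]
top blue 531 [582.7 210.7]
top green 510 [552.9 133.9]
top yellow 579 [476.3 163.7]
mean [529.56164933 187.27434071] sides [np.float64(82.1), np.float64(82.4), np.float64(82.2)]
scene red 582 [502.8 238.5]
scene blue 673 [579.9 208. ]
scene green 517 [550.  130.5]
scene yellow 484 [472.3 160.6]
mean [526.25212638 184.38391309] sides [np.float64(82.8), np.float64(83.1), np.float64(83.3)]
```

View pics/c1.png

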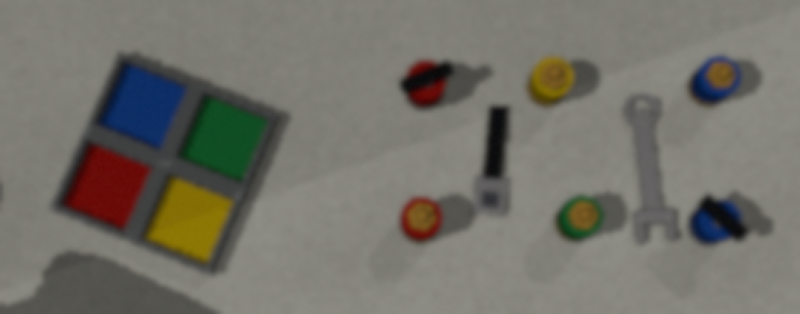

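>>> drive_tool:
  targets: "1 12 -37 0 -3.7;1 12 -37 0 -3.7;1 12 -37 0 -3.7;1 12 -37 0 -3.7;1 12 -37 0 -3.7;1 12 -37 0 -3.7;1 12 -37 0 -3.7;1 12 -37 0 -3.7;1 12 -37 0 -3.7;1 12 -37 0 -3.7;1 12 -37 0 -3.7;1 12 -37 0 -3.7;1 12 -37 0 -3.7;1 12 -37 0 -3.7;1 10 -37 -20 -3.7;1 10 -37 -20 -3.7;1 10 -37 -20 -3.7;1 10 -40 -20 -3.6;1 0 0 -20 0;1 0 0 0 0"
  force: 50

```text
time_s: 2.7
tcp_pos: [0.4749, -0.0504, 0.1302]
eef_rot: [-2.22, -2.215, 0.004]
ft_force: [-0.3, 0.0, -0.3]
gripper_width: 0.0856
```

>>> drive_tool:
  targets: "1 2 0 -30 0;1 0 0 -30 0;1 0 0 -22 0;1 0 0 -10 0;1 0 0 0 0;0 0 0 0 0;0 0 0 0 0;0 0 0 0 0;0 0 0 0 0;0 0 0 0 0;0 0 0 0 0;0 0 0 0 0;0 0 0 0 0;0 0 0 15 0;0 0 0 30 0;0 0 0 40 0;0 0 0 0 0"

```text
time_s: 4.4
tcp_pos: [0.4827, -0.0511, 0.1319]
eef_rot: [2.214, 2.214, 0.009]
ft_force: [0.8, -0.9, -2.5]
gripper_width: 0.0346
```

Run:
```python
from h import *
o=get_obs(); print(o["tcp_pos"],o["eef_rot"],o["ft_force"],o["moment"],o["gripper_width"])
s=get_image("scene"); cv2.imwrite("pics/s1.png",cv2.resize(s[130:260,170:370],(800,520),interpolation=cv2.INTER_CUBIC))
```

```text
[ 0.48273791 -0.05108515  0.13185742] [2.21350315 2.21419983 0.00870642] [ 0.77544803 -0.94262556 -2.50409494] [-0.00595647 -0.00040336 -0.04115017] 0.0346407030945516
```

View pics/s1.png

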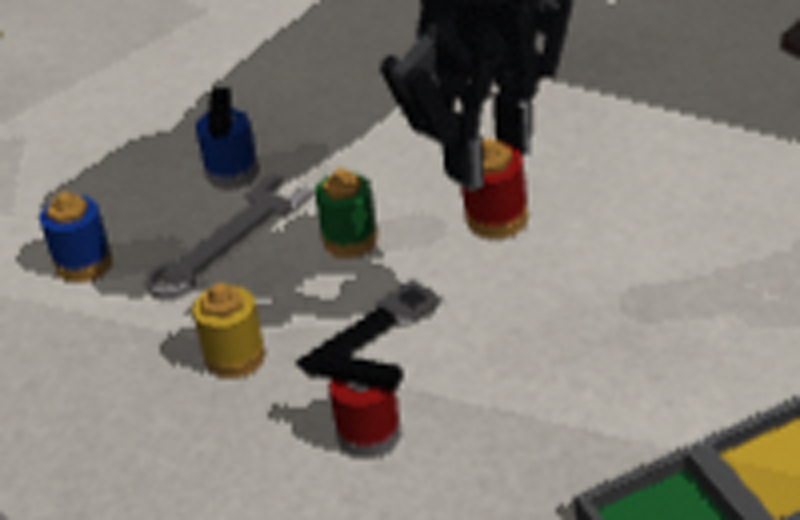

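The red beer coupling is lifted and upright in the fingers, at crop (495,190). Both gas couplings are still standing.

>>> drive_tool:
  targets: "0 2 29 0 0;0 2 29 0 0;0 2 29 0 0;0 2 29 0 0;0 2 29 0 0;0 2 29 0 0;0 2 29 0 0;0 2 29 0 0;0 3 29 0 0;0 2 29 0 0;0 0 0 0 0;0 0 0 0 0;0 0 0 0 0"

```text
time_s: 5.75
tcp_pos: [0.4989, 0.2392, 0.1245]
eef_rot: [-2.221, -2.221, 0.004]
ft_force: [0.0, -0.2, -3.1]
gripper_width: 0.0343
```

>>> drive_tool:
  targets: "0 4 0 -25 0;0 0 0 -25 0;0 0 0 -15 0;0 0 0 -8 0;0 0 0 -5 0;0 0 0 0 0;0 0 0 0 0"

```text
time_s: 6.45
tcp_pos: [0.5049, 0.2402, 0.049]
eef_rot: [2.22, 2.221, 0.003]
ft_force: [0.3, -0.7, -1.9]
gripper_width: 0.0344
```

>>> drive_tool:
  targets: "0 0 0 -2 0;0 0 0 0 0;0 0 0 0 0;0 0 0 0 0"

```text
time_s: 6.85
tcp_pos: [0.505, 0.2406, 0.0486]
eef_rot: [2.22, 2.221, 0.003]
ft_force: [-3.3, -1.3, 7.2]
gripper_width: 0.0345
```

Contact (upward force) is confirmed, so I release with a partial opening.

>>> drive_tool:
  targets: "0.65 0 0 0 0;0.65 0 0 0 0;0.65 0 0 0 0;0.65 0 0 0 0;0.65 0 0 0 0;0.65 0 0 0 0;0.65 0 0 20 0;0.65 0 0 35 0;0.65 0 0 40 0;0.65 0 0 0 0;0.65 0 0 0 0"

```text
time_s: 7.95
tcp_pos: [0.5047, 0.2403, 0.1424]
eef_rot: [2.22, 2.221, 0.004]
ft_force: [0.1, 0.4, -1.2]
gripper_width: 0.0557
```

Run:
```python
from h import *
im={n:get_image(n) for n in("top","scene")}; print(get_obs()["tcp_pos"])
t=cv2.resize(im["top"][120:230,200:480],(800,314),interpolation=cv2.INTER_CUBIC)
s=cv2.resize(im["scene"][180:320,300:430],(260,280),interpolation=cv2.INTER_CUBIC)
c=np.zeros((600,800,3),np.uint8);c[:314]=t;c[315:595,:260]=s;cv2.imwrite("pics/c2.png",c)
for c,xy in [("red",(.504,.239)),("green",(.478,-.187))]: print(c,locate(c,xy,im,.006 if c=="red" else 0))
```

```text
[0.50301516 0.23985448 0.13973833]
red {'top': array([502.5, 228.6]), 'scene': array([516.8, 244.4])}
green {'top': array([ 475.6, -184.3]), 'scene': array([ 482. , -194.3])}
```

View pics/c2.png

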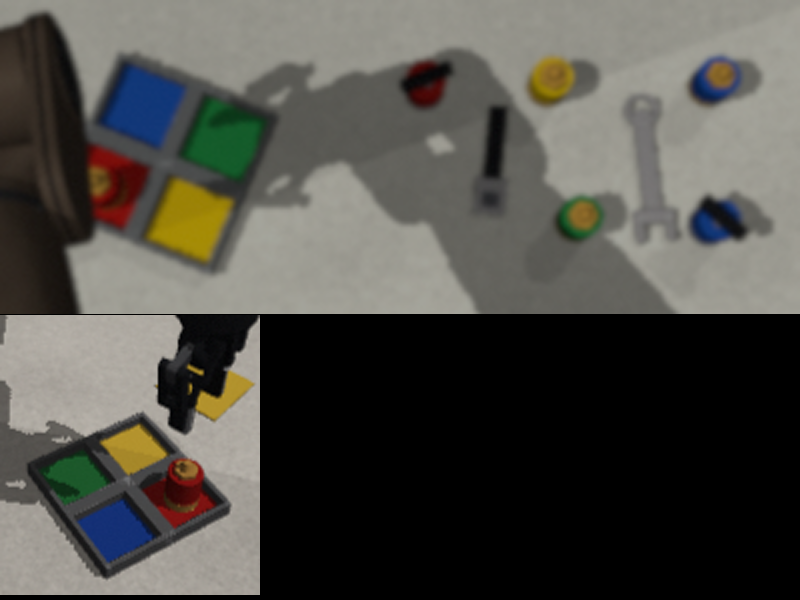

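Red stands upright in the red well. Next is green.

>>> drive_tool:
  targets: "1 -2 -30 0 0;1 -2 -30 0 0;1 -2 -30 0 0;1 -2 -30 0 0;1 -2 -30 0 0;1 -2 -30 0 0;1 -2 -30 0 0;1 -2 -31 0 0;1 -2 -31 0 0;1 -2 -31 0 0;1 -1 -31 0 0;1 -1 -31 0 0;1 -1 -31 0 0;1 -2 -31 0 0;1 0 0 0 0;1 0 0 0 0;1 0 0 0 0"

```text
time_s: 9.75
tcp_pos: [0.4782, -0.1857, 0.1398]
eef_rot: [-2.219, -2.22, 0.0]
ft_force: [0.6, 0.2, -0.3]
gripper_width: 0.0855
```

>>> drive_tool:
  targets: "1 0 -1 -35 0;1 0 0 -35 0;1 0 0 -24 0;1 0 0 -10 0;1 0 0 0 0;1 0 0 0 0;0 0 0 0 0;0 0 0 0 0;0 0 0 0 0;0 0 0 0 0;0 0 0 0 0;0 0 0 0 0;0 0 0 0 0;0 0 0 15 0;0 0 0 35 0;0 0 0 40 0;0 0 0 0 0;0 0 0 0 0"

```text
time_s: 11.55
tcp_pos: [0.479, -0.188, 0.1275]
eef_rot: [2.22, 2.221, 0.001]
ft_force: [-0.6, 0.3, -2.3]
gripper_width: 0.0353
```

>>> drive_tool:
  targets: "0 7 32 0 0;0 7 32 0 0;0 7 32 0 0;0 7 32 0 0;0 7 32 0 0;0 7 32 0 0;0 7 32 0 0;0 7 32 0 0;0 8 32 0 0;0 8 32 0 0;0 0 0 0 0;0 0 0 0 0;0 0 0 0 0"

```text
time_s: 12.85
tcp_pos: [0.5497, 0.1314, 0.1252]
eef_rot: [-2.22, -2.22, 0.004]
ft_force: [0.2, -0.8, -1.4]
gripper_width: 0.0353
```

>>> drive_tool:
  targets: "0 1 1 -30 0;0 0 0 -25 0;0 0 0 -15 0;0 0 0 -8 0;0 0 0 -4 0;0 0 0 -2 0;0 0 0 0 0;0 0 0 0 0"

```text
time_s: 13.65
tcp_pos: [0.5531, 0.1331, 0.0444]
eef_rot: [2.22, 2.22, 0.004]
ft_force: [-0.5, 0.4, 0.6]
gripper_width: 0.0353
```

>>> drive_tool:
  targets: "0 0 0 -1 0;0 0 0 0 0;0 0 0 0 0;0.65 0 0 0 0;0.65 0 0 0 0;0.65 0 0 0 0;0.65 0 0 0 0;0.65 0 0 0 0;0.65 0 0 0 0;0.65 0 0 20 0;0.65 0 0 35 0;0.65 0 0 40 0;0.65 0 0 0 0"

```text
time_s: 14.95
tcp_pos: [0.5562, 0.1335, 0.1439]
eef_rot: [2.215, 2.216, 0.015]
ft_force: [0.6, -0.4, 1.7]
gripper_width: 0.0553
```

>>> drive_tool:
  targets: "1 5 -30 0 0;1 5 -30 0 0;1 5 -30 0 0;1 5 -30 0 0;1 6 -30 0 0;1 6 -30 0 0;1 6 -30 0 0;1 6 -30 0 0;1 6 -30 0 0;1 6 -30 0 0;1 0 0 0 0;1 0 0 0 0;1 0 0 0 0"

```text
time_s: 16.25
tcp_pos: [0.6074, -0.1659, 0.1364]
eef_rot: [-2.219, -2.222, 0.0]
ft_force: [-0.4, 0.4, 0.0]
gripper_width: 0.0855
```

Run:
```python
from h import *
im={n:get_image(n) for n in("top","scene")}; print(get_obs()["tcp_pos"])
t=cv2.resize(im["top"][130:230,200:480],(800,286),interpolation=cv2.INTER_CUBIC)
s=cv2.resize(im["scene"][140:320,170:430],(433,300),interpolation=cv2.INTER_CUBIC)
c=np.zeros((600,800,3),np.uint8);c[:286]=t;c[290:590,:433]=s;cv2.imwrite("pics/c3.png",c)
```

```text
[ 0.60763619 -0.16567641  0.13672622]
```

View pics/c3.png

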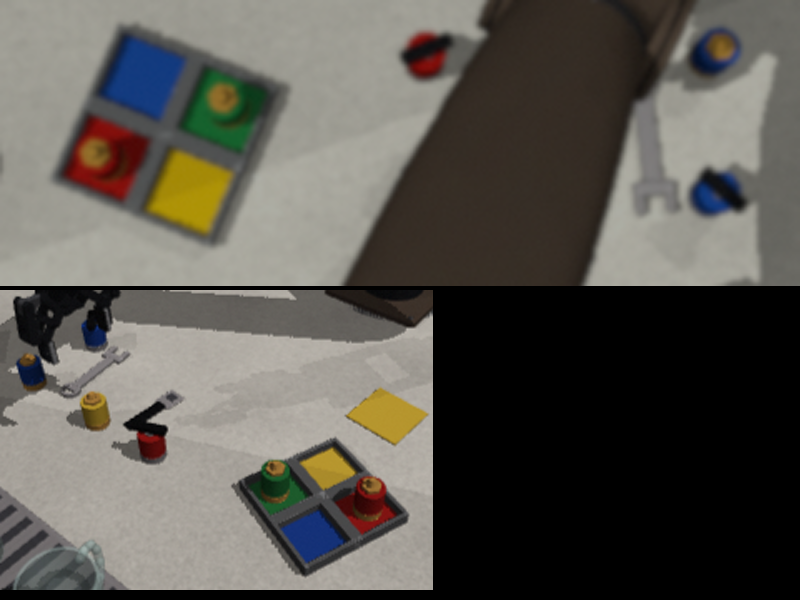

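Red and green stand upright in their wells, and both gas couplings are untouched. Next is yellow.

>>> drive_tool:
  targets: "1 0 -1 -35 0;1 0 0 -32 0;1 0 0 -23 0;1 0 0 -10 0;1 0 0 0 0;1 0 0 0 0;0 0 0 0 0;0 0 0 0 0;0 0 0 0 0;0 0 0 0 0;0 0 0 0 0;0 0 0 0 0;0 0 0 0 0;0 0 0 15 0;0 0 0 35 0;0 0 0 40 0;0 0 0 0 0;0 0 0 0 0"

```text
time_s: 18.15
tcp_pos: [0.6086, -0.1681, 0.1287]
eef_rot: [2.219, 2.22, 0.002]
ft_force: [-0.4, 0.7, -1.9]
gripper_width: 0.0354
```

>>> drive_tool:
  targets: "0 -12 30 0 0;0 -12 30 0 0;0 -12 30 0 0;0 -12 30 0 0;0 -12 30 0 0;0 -12 30 0 0;0 -12 30 0 0;0 -12 30 0 0;0 -12 30 0 0;0 -12 30 0 0;0 -13 30 0 0;0 0 0 0 0;0 0 0 0 0;0 0 0 0 0"

```text
time_s: 19.55
tcp_pos: [0.4746, 0.1614, 0.1261]
eef_rot: [-2.221, -2.221, 0.002]
ft_force: [-1.0, -0.4, -1.3]
gripper_width: 0.0355
```

>>> drive_tool:
  targets: "0 0 1 -30 0;0 0 0 -25 0;0 0 0 -15 0;0 0 0 -8 0;0 0 0 -4 0;0 0 0 -2 0;0 0 0 0 0;0 0 0 0 0"

```text
time_s: 20.35
tcp_pos: [0.4759, 0.1629, 0.0443]
eef_rot: [2.221, 2.221, 0.002]
ft_force: [-2.3, -0.4, 3.2]
gripper_width: 0.0354
```

>>> drive_tool:
  targets: "0 0 0 0 0;0.65 0 0 0 0;0.65 0 0 0 0;0.65 0 0 0 0;0.65 0 0 0 0;0.65 0 0 0 0;0.65 0 0 0 0;0.65 0 0 20 0;0.65 0 0 35 0;0.65 0 0 40 0;0.65 0 0 0 0;0.65 0 0 0 0"

```text
time_s: 21.55
tcp_pos: [0.4756, 0.1632, 0.1392]
eef_rot: [2.22, 2.221, 0.003]
ft_force: [0.1, -0.7, -0.1]
gripper_width: 0.0555
```

>>> drive_tool:
  targets: "1 8 -29 0 0;1 8 -29 0 0;1 8 -29 0 0;1 8 -29 0 0;1 8 -29 0 0;1 8 -29 0 0;1 8 -29 0 0;1 8 -30 0 0;1 8 -30 0 0;1 8 -30 0 0;1 8 -30 0 0;1 8 -30 0 0;1 9 -30 0 0;1 9 -30 0 0;1 9 -30 0 0;1 9 -30 0 0;1 0 0 0 0;1 0 0 0 0;1 0 0 0 0"

```text
time_s: 23.45
tcp_pos: [0.606, -0.3085, 0.1362]
eef_rot: [-2.218, -2.22, 0.0]
ft_force: [0.9, 0.7, -0.6]
gripper_width: 0.0853
```

>>> drive_tool:
  targets: "1 0 -3 -35 0;1 0 0 -32 0;1 0 0 -23 0;1 0 0 -10 0;1 0 0 0 0;1 0 0 0 0;0 0 0 0 0;0 0 0 0 0;0 0 0 0 0;0 0 0 0 0;0 0 0 0 0;0 0 0 0 0;0 0 0 0 0;0 0 0 15 0;0 0 0 35 0;0 0 0 40 0;0 0 0 0 0;0 0 0 0 0"

```text
time_s: 25.25
tcp_pos: [0.6071, -0.3131, 0.1292]
eef_rot: [2.22, 2.221, 0.0]
ft_force: [0.1, 0.4, -2.9]
gripper_width: 0.035
```

>>> drive_tool:
  targets: "0 -1 30 15 0;0 -1 30 10 0;0 -1 30 0 0;0 -1 30 0 0;0 -1 30 0 0;0 -1 30 0 0;0 -1 30 0 0;0 -2 31 0 0;0 -2 31 0 0;0 -2 31 0 0;0 -2 31 0 0;0 -2 31 0 0;0 -2 31 0 0;0 -2 31 0 0;0 -2 31 0 0;0 -2 31 -10 0;0 0 31 -15 0;0 0 0 0 0;0 0 0 0 0;0 0 0 0 0"

```text
time_s: 27.25
tcp_pos: [0.5814, 0.2062, 0.1271]
eef_rot: [-2.221, -2.221, 0.003]
ft_force: [0.3, 0.0, -1.3]
gripper_width: 0.035
```

>>> drive_tool:
  targets: "0 0 2 -30 0;0 0 0 -25 0;0 0 0 -15 0;0 0 0 -8 0;0 0 0 -4 0;0 0 0 -2 0;0 0 0 0 0;0 0 0 0 0"

```text
time_s: 28.05
tcp_pos: [0.5828, 0.2092, 0.0455]
eef_rot: [2.22, 2.221, 0.002]
ft_force: [-1.3, -1.0, 2.7]
gripper_width: 0.0353
```

Contact confirmed. I release, raise the arm and back off so the top camera can see.

>>> drive_tool:
  targets: "0.65 0 0 0 0;0.65 0 0 0 0;0.65 0 0 0 0;0.65 0 0 0 0;0.65 0 0 0 0;0.65 0 0 0 0;0.65 0 0 20 0;0.65 0 0 35 0;0.65 0 0 40 0;0.65 0 0 40 0;0.65 0 -20 10 0;0.65 0 -40 0 0;0.65 0 -40 0 0;0.65 0 -40 0 0;0.65 0 -40 0 0;0.65 0 -40 0 0;0.65 0 -20 0 0;0.65 0 0 0 0;0.65 0 0 0 0;0.65 0 0 0 0"

```text
time_s: 30.05
tcp_pos: [0.5818, -0.0298, 0.189]
eef_rot: [-2.22, -2.223, -0.0]
ft_force: [-0.1, -0.5, 0.2]
gripper_width: 0.0555
```

Run:
```python
from h import *
im={n:get_image(n) for n in("top","scene")}; o=get_obs(); print(o["time_s"],o["tcp_pos"])
t=cv2.resize(im["top"][125:225,200:480],(800,286),interpolation=cv2.INTER_CUBIC)
s=cv2.resize(im["scene"][140:320,170:430],(433,300),interpolation=cv2.INTER_CUBIC)
c=np.zeros((600,800,3),np.uint8);c[:286]=t;c[290:590,:433]=s
z=cv2.resize(im["scene"][220:310,310:420],(366,300),interpolation=cv2.INTER_CUBIC);c[290:590,434:]=z;cv2.imwrite("pics/c4.png",c)
W=dict(red=(504,239),blue=(581,209),green=(551,132),yellow=(474,162))
for col in W:
    for n in im:
        for r in look_for(n,f"beer_{col}_center"):
            p=px2w(n,r["location"],.038)[:2]*1000
            if r["p"]>.2 : print(col,n,round(r["p"],2),p.round(0),"off",np.round(np.hypot(*(p-W[col]))))
for c,xy in [("red",(.594,-.052)),("blue",(.477,-.311))]: print("gas",c,locate(c,xy,im))
```

```text
30.15 [ 0.58184894 -0.0296461   0.18895097]
red top 0.66 [492. 242.] off 13.0
red scene 0.72 [508. 241.] off 5.0
red scene 0.49 [601. -48.] off 303.0
blue top 0.51 [577. 209.] off 4.0
green top 0.72 [549. 133.] off 2.0
green scene 0.58 [562. 129.] off 11.0
yellow top 0.69 [471. 161.] off 4.0
yellow scene 0.31 [523. 177.] off 51.0
gas red {'scene': array([607.9, -48.5])}
gas blue {'top': array([ 473.7, -307.9]), 'scene': array([ 479.6, -315.1])}
```

View pics/c4.png

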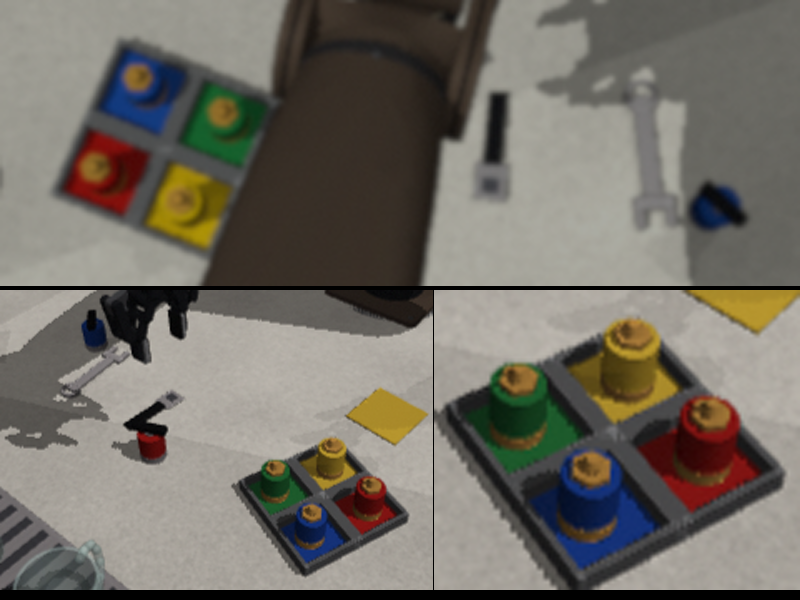

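All four couplings stand upright in their own wells. The gas couplings haven't moved, and the gripper is clear of everything.

```bash
python3 -c "
from rig import *
print(finish_job())"
```

```text
the job is handed in; nothing more can be done
None
```

All four beer couplings (red, green, yellow, blue) are in the tray wells of their own colour, and I handed the job in at about 30 s of the 102 s allowed. Each was gripped on its sleeve, lifted, set down until the wrist force showed contact, and released with the jaws only partly open.

- **Beer couplings:** the last top and scene pictures show all four upright. Detections from the top camera put them 2–4 mm from their well centres, except red at 13 mm. All are inside the 21 mm limit.
- **Gas couplings:** both are upright and their measured positions match the start. At the end the arm hid the red one from the top camera, so that check came from the scene camera only.
- **Gripper:** it was empty and well above everything when I finished.

**Disagreements:**
- **Red:** the scene camera put it 5 mm off against 13 mm from the top camera. It was released about 2 mm from the well centre.
- **Green:** the scene camera gave 11 mm, against 2 mm from above.
- **Yellow:** the scene camera gave one low-confidence reading (0.31) 51 mm off. I took it as false because it contradicted the picture.
- **Blue:** the scene camera gave no reading, so its 4 mm figure is from the top camera only.

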